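# Clear the vegetable dicer and snap its lid shut

## Robot

A 6-joint arm with a two-finger parallel gripper is mounted at the origin on a cart in front of the work surface, level with it; the furniture and walls round the work are solid. World frame = base frame: x ahead of the robot, y to its left, z up, the work surface at z = 0. Lengths are in m, angles in degrees, forces in N, time in s.
With the tool pointing down it reaches from about 0.325 to 0.875 m from the base axis. Payload 4.4 kg.
Tool frame: the origin (TCP) lies between the finger pads; the fingertips stand 8 mm ahead of it and the grasp point (between the pads) lies 11 mm behind it; z points along the fingers, y is the line along which they close (so a half turn about z gives the same grasp; the last joint's range is limited). The gripper opens to 85 mm and grips with 20 to 120 N. Pads are 22 mm wide; open, the fingers measure 114 mm over their backs; the gripper's body (76 mm by 85 mm) begins 54 mm behind the grasp point. The pads swing forward as they close: fully open they stand 13 mm farther back than shut.
Start: joints at [61.908, 11.837, 88.321, -0, 79.842, -8.623], TCP at [0.192, 0.542, 0.239] pointing down, gripper open.
Joint ranges: [-156.59, 156.59], [-49.26, 127.26], [12.9, 141.05], [-63.56, 243.56], [4.71, 150.69], [-161.64, 161.64]. Speed limits (degrees/s): [159.86, 159.86, 180, 180, 180, 180].

## Interface

Orientations are given as a 3x3 rotation matrix whose columns are the frame's x, y, z axes.
In Python, from cell import bot gives the robot as it stands.
- The arm moves only by the shell command python3 -m crank 'ROWS'. ROWS is JSON, a list of rows, each a list of 3 entries, a list of its own where there are three numbers: the turn, a rotation vector about the tool's x, y, z normalised to -1 to 1, where 1 is 1.5 rad, then the shift along the tool's x, y, z normalised to -1 to 1, where 1 is 0.3 m, then the closure, from 0 (fully open) to 1 (shut). A call has 1 to 12 rows; each row is the pose to reach, as a shift and turn from the pose commanded when the call began, along the tool's axes at that moment; what a row does not reach only later rows make up. A row lasts 1/12 s, in which the tool goes at most 41.7 mm and 7.16 degrees, less where a joint would pass 70% of its speed; a pose out of reach is approached as far as the arm can. A call with a number of a shift or a turn outside -1 to 1 is refused whole. A call with a gripper value outside its range is refused whole. The fingers move at their own pace and stop on an object; the grip force is fixed at half the most. Time passes only in rows, so rows that repeat a pose let the fingers close. It gives the time, the measured TCP pose, the force, the opening and the grip force at its end, in the units of the state.
- bot.get_state(): the state, without advancing time (a new reading comes with each control period).
- bot.snapshot(name): name is "scene" or "top" or "wrist"; returns a dict with "image" (400x640x3 uint8, red, green, blue), "fx", "fy", "cx", "cy" (pixels), "k1" (the pictures are not rectified: a ray, as slopes to the right and down, at radius r is drawn at 1 + k1 r^2 times it, then the intrinsics apply), "world_from_camera" (4x4, takes a point from camera to world coordinates); the wrist camera has in their place "tool_from_camera" (4x4, takes a point from camera to tool coordinates, whose origin is the TCP and whose axes are the flange's). Camera axes: x right, y down, z forward; pixel columns grow to the right and rows downward; lengths in m; the calibration is good to about 2 mm. A picture is of the moment at which its call begins: read the wrist's pose just before it. There is no depth.
- bot.job_done(): hands the job in; it is judged then, once.
Trained networks look in a picture, given as the dict that the camera call returned (one of the last four; its "shot" number tells which), for a name from the list of things; names that differ only in an ending like _2 or _b are one class to them, and where a whole thing is asked for, a point or a joint stands for the part that bears it (a point fixed in the world has none). Each returns a list of dicts, best first, with "p" (0 to 1); they miss things now and then, are a little off and sometimes report something else, mostly with a low value. They report only what shows in the picture. A call takes as long as a camera call. They do not tell look-alikes from the thing itself.
- bot.trace(target, picture): "mask" (400x640 bool, what is visible of it) and "bbox" ([left, top, right, bottom] in pixels, round what is visible of it).
The state is a dict: "time": time; "joint_positions": joint angles; "joint_velocities": joint speeds; "tau": joint torques, N m; "tool_pos": TCP position; "tool_rot": TCP orientation; "force": force on the tool from outside, world axes, zero at the start; "ft_torque": the same for the moment, N m; "gripper_width": finger opening in m; "finger_force": force on a finger pad.
Only numpy, scipy, OpenCV 4.12 (cv2) and the standard library are available. Lean on these libraries where they do the work, as an engineer would, in place of code of your own. Each camera call takes 0.05 s, during which the arm holds its last target. There are 200 camera calls.

## Task

A few raw potato sticks are left on the dicer's blade grid and would keep its lid from closing. Hold the black scraper block and wipe all of them off the grid onto the cutting board, without touching the blades or the potato with your fingers. Then swing the dicer's sprung lid over and press its free end down until the catch snaps over it and holds it shut; leave the scraper on the table or the board, and do not upset the pot and the spice jar standing nearby.

Things in the scene. Friction and masses are not known exactly. Their poses are not given: they have to be found in the camera images.
- board: White plastic cutting board lying fixed on the table, 400 x 315 x 12 mm. Origin: centre of its underside; its x axis is the 400 mm direction, z up.
- dicer: Vegetable dicer fixed on the board: white box, grey top frame, 120 (its x) x 230 (its y) x 62 mm high. Origin: centre of its underside, on the board's top; at yaw 0 its y points to the robot's left, its long side -x faces the robot. The top is flat and has no wall at the long sides, so things wipe off; most of the board lies in front of the -x side. Lid hinged at the +y end, catch at the -y end.
- grid_mid (a point): Centre of the top of the dicer's blade grid, 62 mm above the dicer's origin; axes as the dicer's. The black and steel grid is 114 mm (x) x 162 mm (y), level with the frame. Blades are sharp: only the scraper may touch them.
- lid_hinge (a point): Point on the lid's hinge axis, mid-way along it, 104.5 mm along y and 72 mm above the dicer's origin; the axis runs along the dicer's x. Beside it two 14 mm wide hinge lugs stand up to 78 mm above the dicer's origin. Axes as the dicer's.
- dicer_lid (a joint): Angle of the white lid: 0 = shut, level; 1.9 = fully open, leaning out past upright. Flat plate 108 mm wide, 7 mm thick (5 above the hinge plane when shut), free end 212 mm from the hinge axis. A spring (1 to 2 N at the free end) lifts it unless the catch holds. Its lip meets the catch at about 0.07; pressing it past takes some 10 N at the thumb pad; snapped shut it reads below 0.01.
- lid_pad (a point): Middle of the grey ribbed thumb pad (60 x 34 mm) on the outer face of the lid, 186 mm from the hinge axis and 6.6 mm above the hinge plane; z axis normal to the lid, out of its outer face, -y axis toward the free end. Press here.
- dicer_catch (a joint): Angle of the grey spring catch (46 mm wide, 60 mm high flap on the dicer's -y end face, pivoted at its foot): 0 = upright; the lid's lip pushes its nose outward to about 0.07 in passing, then it springs back to near 0 over the lip.
- scraper: Black scraper block standing upright on the table: foot 30 mm thick (its x) x 130 mm wide (its y), 25 mm high, with a rubber wiping edge below; neck 18 mm thick; above it, from 52 to 74 mm, a grip bar 22 mm thick (x) x 104 mm long (y). Origin: centre of its underside, z up. Weighs 0.16 kg.
- stick_a: Potato stick, 60 (its x) x 14 x 14 mm, pale yellow, lying on the blade grid, 14 g. Origin: its centre.
- stick_b: Second potato stick, the same.
- stick_c: Third potato stick, the same.
- deli_pot: Bystander: food pot with a printed lid, 72 mm across, 71 mm high. Origin: centre of its underside.
- spice_jar: Bystander: glass spice jar with a white cap, 47 mm across, 98 mm high. Origin: centre of its underside.
There are look-alikes about, which are no part of the job. What is shaped like the stick_c but grey or red is not meant.

How it is judged:
By the outcome, as a careful person would: the job done as asked, in the order asked, and still so for the second after the job is handed in, with the robot touching nothing.
It also fails if it takes over 69 s, if anything falls off the work surface, if the arm or the gripper's body presses on something with over 40 N, if the wrist force passes 120 N, or if a joint passes its speed limit or range.

## Working session

There is one attempt and no reset: what is moved stays moved. The work goes in short steps, Python scripts to look and compute and a shell command to move; the robot and the scene stay as the last step left them, time stands still between calls to the robot, and variables do not carry over. Pictures are saved under pics/ and viewed, at most 10 in all, crops included, and the job is handed in when it is done.

```bash
ls; mkdir -p pics
python3 - <<'E'
from cell import bot
import cv2, numpy as np
s=bot.get_state(); print(s['tool_pos'],np.round(s['tool_rot'],3).tolist(),s['gripper_width'])
ims=[]
for n in ("scene","top"):
    p=bot.snapshot(n); cv2.imwrite(f"pics/{n}0.png",p["image"][:,:,::-1])
    print(n,p["fx"],p["cx"],p["cy"],p["k1"],np.round(p["world_from_camera"],3).tolist())
    for t in ["board","dicer","scraper","stick_a","dicer_lid","dicer_catch","lid_pad","deli_pot","spice_jar"]:
        for r in bot.trace(t,p)[:4]:
            m=np.argwhere(r["mask"]); print(t,round(r["p"],2),r["bbox"],m.mean(0)[::-1].round(1) if len(m) else None)
E
```

```text
pics
[0.19130733 0.54144597 0.23810153] [[-0.943, 0.333, -0.001], [0.333, 0.943, -0.002], [0.0, -0.002, -1.0]] 0.0856812590746143
scene 431.3761202285121 320.2769961345899 207.83849800543302 0.027637898516824903 [[0.739, -0.485, 0.468, 0.133], [-0.674, -0.55, 0.493, -0.512], [0.019, -0.68, -0.733, 0.801], [0.0, 0.0, 0.0, 1.0]]
board 0.91 [172.2, 150.6, 367.5, 292.9] [260.1 228.1]
dicer 0.74 [236.1, 72.9, 349.1, 232.0] [283.9 155.7]
scraper 0.72 [377.4, 295.3, 438.3, 356.6] [410.9 323.7]
stick_a 0.64 [285.1, 176.9, 302.8, 194.2] [293.9 186.3]
stick_a 0.58 [276.6, 166.3, 298.8, 183.2] [287.4 174.7]
stick_a 0.51 [344.6, 283.1, 376.0, 296.3] [356.8 290.7]
dicer_lid 0.67 [237.3, 71.3, 290.2, 165.2] [264.1 117.2]
dicer_catch 0.8 [325.9, 204.5, 343.2, 226.1] [333.1 215. ]
lid_pad 0.68 [234.5, 71.9, 291.2, 166.8] [264.3 116.8]
deli_pot 0.75 [391.9, 223.7, 419.2, 264.4] [404.1 243. ]
deli_pot 0.75 [235.3, 67.7, 350.6, 236.3] [284.2 156. ]
spice_jar 0.83 [415.0, 247.0, 447.3, 291.2] [432.8 268.9]
top 389.36269395841254 325.23600212578424 195.86320320212732 -0.09750203137531202 [[-0.019, -0.99, 0.141, 0.406], [-1.0, 0.02, 0.0, -0.022], [-0.003, -0.141, -0.99, 1.076], [0.0, 0.0, 0.0, 1.0]]
board 0.72 [211.0, 142.5, 360.7, 271.2] [283.7 222.3]
board 0.51 [305.0, 165.0, 308.2, 188.0] [306.6 177.1]
dicer 0.75 [204.3, 126.9, 344.4, 197.9] [269.3 167.8]
scraper 0.89 [415.8, 189.4, 463.7, 201.9] [438.4 195.4]
stick_a 0.74 [332.2, 166.1, 340.9, 180.0] [337.4 171.8]
stick_a 0.67 [204.6, 128.1, 339.3, 194.9] [268.8 167.9]
stick_a 0.59 [273.7, 161.9, 280.5, 185.3] [275.5 174.1]
dicer_lid 0.64 [203.4, 125.4, 253.9, 191.3] [227.8 161. ]
dicer_catch 0.65 [334.4, 163.4, 338.3, 182.0] [337.5 172.1]
lid_pad 0.73 [205.0, 125.9, 250.7, 191.3] [227.6 160.1]
deli_pot 0.93 [380.0, 134.0, 406.3, 159.6] [392.8 146.5]
deli_pot 0.74 [412.1, 189.3, 465.3, 206.3] [438.7 195.4]
spice_jar 0.79 [412.8, 136.2, 436.0, 159.7] [423.1 150.4]
```

Run:
```python
import cv2, numpy as np
a=cv2.imread("pics/top0.png")[110:290,190:480]; b=cv2.imread("pics/scene0.png")[60:370,160:470]
a=cv2.resize(a,None,fx=2.7,fy=2.7,interpolation=cv2.INTER_CUBIC); b=cv2.resize(b,None,fx=1.9,fy=1.9,interpolation=cv2.INTER_CUBIC)
cv2.imwrite("pics/a1.png",a); cv2.imwrite("pics/b1.png",b)
```

```text
(no output)
```

View pics/a1.png

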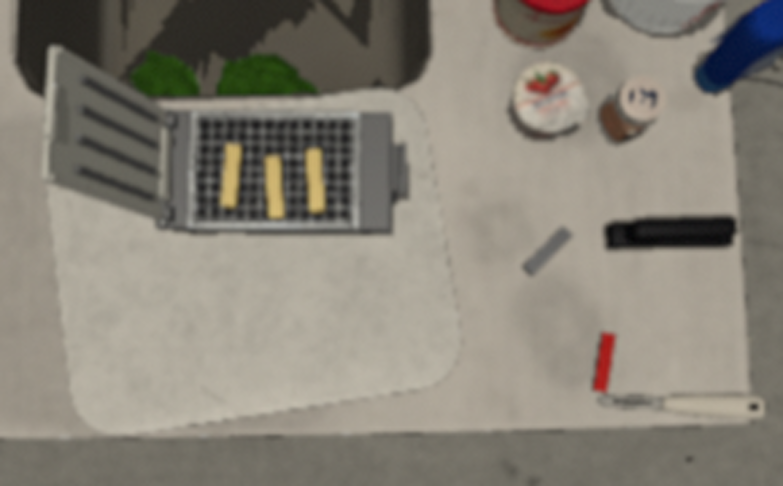

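View pics/b1.png

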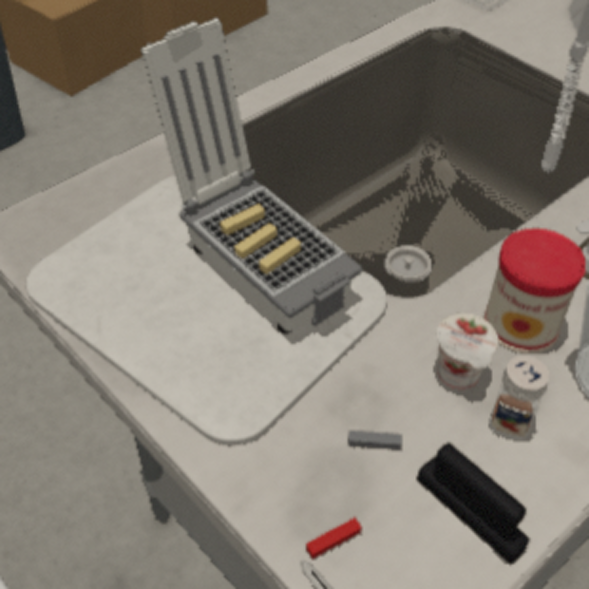

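The top crop shows three yellow sticks on the grid, at top-image pixels (275,175), (291,179) and (307,177). The look-alikes are a grey stick at (393,203) and a red one at (414,244), both on the table. The black scraper is at (438,195), the pot at (393,146) and the jar at (423,150). The sink is behind the dicer, so I'll wipe toward -x, onto the board.

```bash
cat > h.py <<'E'
import numpy as np, cv2
from cell import bot
def ray(p,uv,W=None):
    W=np.array(p["world_from_camera"]) if W is None else W
    d=np.array([(uv[0]-p["cx"])/p["fx"],(uv[1]-p["cy"])/p["fy"]]); u=d.copy()
    for _ in range(20): u=d/(1+p["k1"]*(u@u))
    return W[:3,3],W[:3,:3]@np.array([u[0],u[1],1])
def at(p,uv,z,W=None):
    o,d=ray(p,uv,W); return o+d*(z-o[2])/d[2]
def proj(p,X,W=None):
    W=np.array(p["world_from_camera"]) if W is None else W
    c=(np.atleast_2d(X)-W[:3,3])@W[:3,:3]; u=c[:,:2]/c[:,2:]; u=u*(1+p["k1"]*(u**2).sum(1,keepdims=True))
    return u*[p["fx"],p["fy"]]+[p["cx"],p["cy"]]
def wristW(p,s):
    T=np.eye(4);T[:3,:3]=s["tool_rot"];T[:3,3]=s["tool_pos"]; return T@np.array(p["tool_from_camera"])
E
python3 - <<'E'
from h import *
p=bot.snapshot("top"); q=bot.snapshot("scene")
f=lambda x,y:(190+x/2.7,110+y/2.7)
g=lambda x,y:(160+x/1.9,60+y/1.9)
for n,c,z in [("gridUL",(193,113),.074),("gridUR",(358,113),.074),("gridLR",(358,226),.074),("gridLL",(193,228),.074),("frameUR",(391,112),.074),("frameLR",(391,233),.074),
 ("s1a",(232,143),.088),("s1b",(230,207),.088),("s2a",(273,155),.088),("s2b",(276,217),.088),("s3a",(314,149),.088),("s3b",(318,212),.088),
 ("barTL",(637,220),.074),("barBL",(637,245),.074),("barTR",(735,217),.074),("barBR",(735,242),.074),("footL",(606,224),.025),("footLb",(606,249),.025),
 ("pot",(547,100),.071),("jar",(640,100),.098)]: print(n,at(p,f(*c),z).round(4))
for n,c,z in [("frameR far",(358,268),.074),("frameR near",(298,308),.074),("frame hinge near",(183,216),.074),("bar far",(450,447),.074),("bar near",(520,505),.074)]: print("scene",n,at(q,g(*c),z).round(4))
s=bot.get_state(); w=bot.snapshot("wrist"); print(np.array(w["tool_from_camera"]).round(3).tolist(), w["fx"])
E
```

```text
gridUL [0.6697 0.1451 0.074 ]
gridUR [ 0.6661 -0.017   0.074 ]
gridLR [ 0.5542 -0.015   0.074 ]
gridLL [0.5554 0.1444 0.074 ]
frameUR [ 0.6664 -0.0494  0.074 ]
frameLR [ 0.5468 -0.0466  0.074 ]
s1a [0.6353 0.1048 0.088 ]
s1b [0.5729 0.1067 0.088 ]
s2a [0.6227 0.0653 0.088 ]
s2b [0.5623 0.0628 0.088 ]
s3a [0.6277 0.0258 0.088 ]
s3b [0.5664 0.0227 0.088 ]
barTL [ 0.5548 -0.2855  0.074 ]
barBL [ 0.5303 -0.2842  0.074 ]
barTR [ 0.5559 -0.3827  0.074 ]
barBR [ 0.5313 -0.381   0.074 ]
footL [ 0.5586 -0.2664  0.025 ]
footLb [ 0.533 -0.265  0.025]
pot [ 0.6766 -0.2037  0.071 ]
jar [ 0.6681 -0.2891  0.098 ]
scene frameR far [ 0.6612 -0.0507  0.074 ]
scene frameR near [ 0.5623 -0.0502  0.074 ]
scene frame hinge near [0.5563 0.1662 0.074 ]
scene bar far [ 0.5529 -0.2922  0.074 ]
scene bar near [ 0.5545 -0.3795  0.074 ]
[[0.001, -0.954, -0.301, 0.077], [1.0, 0.0, 0.002, 0.0], [-0.002, -0.301, 0.954, -0.135], [0.0, 0.0, 0.0, 1.0]] 352.257753766888
```

```bash
python3 -m crank '[[[0,0,0.82],[-1,-1,0],0],[[0,0,0.82],[-1,-1,0],0],[[0,0,0.82],[-1,-1,0],0],[[0,0,0.82],[-1,-1,0],0],[[0,0,0.82],[-1,-1,0],0],[[0,0,0.82],[-1,-1,0],0],[[0,0,0.82],[-1,-1,0],0],[[0,0,0.82],[-1,-1,0],0],[[0,0,0.82],[-1,-1,0],0],[[0,0,0.82],[-1,-1,0],0],[[0,0,0.82],[-1,-1,0],0],[[0,0,0.82],[-1,-1,0],0]]'
python3 - <<'E'
from h import *
s=bot.get_state(); print(s['time'],s['tool_pos'],np.round(s['tool_rot'],3).tolist(),np.round(s['joint_positions'],1),s['force'])
E
```

```text
time: 2.15
tool_pos: [0.3757, 0.1571, 0.2396]
tool_rot: [[0.004, 1.0, 0.001], [1.0, -0.004, -0.0], [-0.0, 0.001, -1.0]]
force: [0.7, 0.7, -0.1]
gripper_width: 0.0854
finger_force: 0.0
2.15 [0.37565404 0.15713809 0.23957832] [[0.004, 1.0, 0.001], [1.0, -0.004, -0.0], [-0.0, 0.001, -1.0]] [ 10.5  -9.7 110.2  -0.   79.4  10.7] [ 0.74048558  0.65013693 -0.06811331]
```

```bash
python3 -m crank '[[[0,0,0],[-1,0.557,0],0],[[0,0,0],[-1,0.557,0],0],[[0,0,0],[-1,0.557,0],0],[[0,0,0],[-1,0.557,0],0],[[0,0,0],[-1,0.557,0],0],[[0,0,0],[-1,0.557,0],0],[[0,0,0],[-1,0.557,0],0],[[0,0,0],[-1,0.557,0],0],[[0,0,0],[-1,0.557,0],0]]' >/dev/null;  python3 -m crank '[[[0,0,0],[-0.623,0,0],0],[[0,0,0],[-0.623,0,0],0],[[0,0,0],[-0.623,0,0],0],[[0,0,0],[-0.623,0,0],0],[[0,0,0],[-0.623,0,0],0],[[0,0,0],[-0.623,0,0],0]]'
python3 - <<'E'
from h import *
s=bot.get_state(); p=bot.snapshot("wrist"); W=wristW(p,s)
cv2.imwrite("pics/w1.png",p["image"][:,:,::-1])
np.save("W1.npy",W)
for r in bot.trace("scraper",p)[:2]: print(r["p"],r["bbox"])
for z,n in[(.074,"bar")]: 
  c=np.array([[.543+a*.011,-.332+b*.052,.074] for a in(1,-1) for b in(1,-1)]); print(proj(p,c,W).round(0).tolist())
E
```

```text
time: 3.4
tool_pos: [0.5425, -0.3299, 0.2387]
tool_rot: [[0.001, 1.0, -0.0], [1.0, -0.001, -0.001], [-0.001, -0.0, -1.0]]
force: [-0.7, 0.4, 0.2]
gripper_width: 0.0852
finger_force: 0.0
0.68 [310.6, 113.4, 342.5, 243.7]
[[335.0, 127.0], [334.0, 242.0], [309.0, 127.0], [310.0, 242.0]]
```

View pics/w1.png

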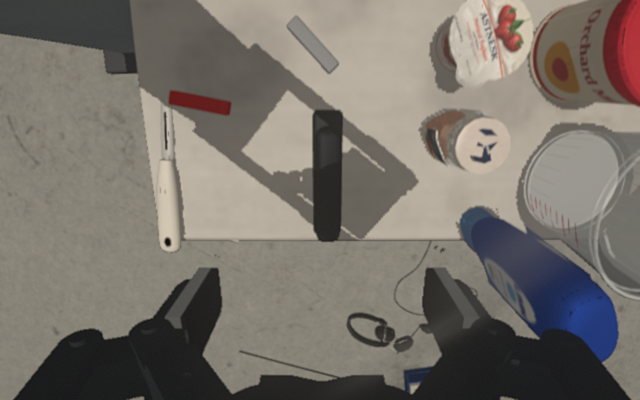

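The scraper stands alone at wrist pixel (327,175), right at the table's end. The jar is clear of the reach at (483,145). The grey and red look-alike sticks are at (313,43) and (200,103).

Run:
```python
import cv2,numpy as np
im=cv2.imread("pics/w1.png")
c=im[100:250,290:360]; cv2.imwrite("pics/w1c.png",cv2.resize(c,None,fx=4,fy=4,interpolation=cv2.INTER_CUBIC))
g=im.max(2)
for r in (120,150,180,210,230): print(r,g[r,308:348].tolist())
from h import *
p=bot.snapshot("wrist");s=bot.get_state();W=wristW(p,s)
for uv in [(327.5,132),(327.5,241),(314.5,200),(341,200)]: print(at(p,uv,.074,W).round(4))
```

```text
120 [183, 184, 187, 179, 120, 59, 46, 56, 63, 68, 67, 68, 67, 66, 59, 56, 49, 47, 44, 45, 45, 47, 44, 49, 45, 47, 46, 44, 46, 45, 45, 45, 44, 45, 67, 100, 107, 109, 121, 133]
150 [185, 186, 189, 182, 126, 65, 45, 48, 46, 46, 48, 51, 55, 57, 63, 60, 61, 60, 57, 58, 57, 56, 55, 54, 54, 53, 54, 51, 51, 48, 48, 44, 39, 75, 142, 180, 186, 185, 186, 182]
180 [106, 107, 107, 106, 91, 61, 41, 40, 40, 42, 41, 41, 42, 42, 41, 42, 40, 43, 41, 42, 41, 42, 39, 40, 42, 41, 41, 39, 41, 41, 39, 39, 40, 62, 97, 106, 105, 105, 105, 105]
210 [105, 104, 106, 107, 101, 70, 43, 39, 41, 42, 42, 41, 42, 42, 39, 41, 41, 40, 43, 41, 42, 40, 40, 42, 40, 40, 40, 39, 40, 40, 38, 37, 50, 81, 101, 106, 105, 104, 105, 104]
230 [183, 183, 183, 185, 179, 134, 76, 44, 37, 41, 41, 41, 43, 40, 42, 42, 42, 42, 41, 40, 41, 42, 43, 42, 42, 40, 41, 43, 42, 41, 40, 42, 67, 97, 111, 132, 148, 169, 171, 161]
[ 0.5476 -0.2784  0.074 ]
[ 0.5485 -0.3776  0.074 ]
[ 0.5366 -0.3381  0.074 ]
[ 0.5602 -0.338   0.074 ]
```

View pics/w1c.png

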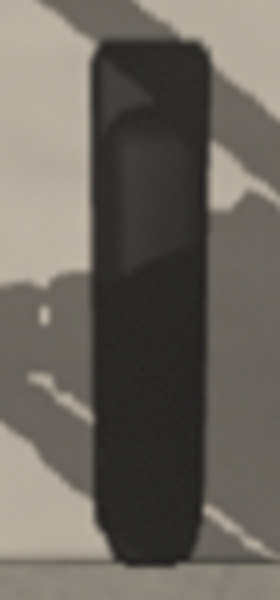

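```bash
python3 -m crank '[[[0,0,0],[0,0.012,0.4],0],[[0,0,0],[0,0.012,0.4],0],[[0,0,0],[0,0.012,0.4],0],[[0,0,0],[0,0.012,0.5],0],[[0,0,0],[0,0.012,0.56],0],[[0,0,0],[0,0.012,0.6],0],[[0,0,0],[0,0.012,0.63],0],[[0,0,0],[0,0.012,0.63],0],[[0,0,0],[0,0.012,0.63],0.3],[[0,0,0],[0,0.012,0.63],0.6],[[0,0,0],[0,0.012,0.63],1],[[0,0,0],[0,0.012,0.63],1]]'; python3 -m crank '[[[0,0,0],[0,0,0],1],[[0,0,0],[0,0,0],1],[[0,0,0],[0,0,0],1],[[0,0,0],[0,0,0],1],[[0,0,0],[0,0,0],1],[[0,0,0],[0,0,0],1]]'
```

```text
time: 4.55
tool_pos: [0.5466, -0.3282, 0.052]
tool_rot: [[-0.001, 1.0, 0.002], [1.0, 0.001, -0.002], [-0.002, 0.002, -1.0]]
force: [0.2, 0.0, 0.3]
gripper_width: 0.0387
finger_force: 0.0
time: 5.05
tool_pos: [0.5464, -0.328, 0.0514]
tool_rot: [[-0.001, 1.0, 0.002], [1.0, 0.001, -0.001], [-0.001, 0.002, -1.0]]
force: [-0.3, 0.6, 5.9]
gripper_width: 0.0212
finger_force: 59.6
```

```bash
python3 -m crank '[[[0,0,0],[0,0,-0.1],1],[[0,0,0],[0,0,-0.2],1],[[0,0,0],[0,0,-0.34],1],[[0,0,0],[0,0,-0.48],1],[[0,0,0],[0.2,-0.1,-0.6],1],[[0,0,0],[0.34,-0.2,-0.66],1],[[0,0,0],[0.48,-0.3,-0.667],1],[[0,0,0],[0.62,-0.32,-0.667],1],[[0,0,0],[0.76,-0.32,-0.667],1],[[0,0,0],[0.9,-0.32,-0.667],1],[[0,0,0],[1,-0.32,-0.667],1],[[0,0,0],[1,-0.32,-0.667],1]]'; python3 -m crank '[[[0,0,0],[0.1,0,0],1],[[0,0,0],[0.2,0,0],1],[[0,0,0],[0.29,0,0],1],[[0,0,0],[0.29,0,0],1],[[0,0,0],[0.29,0,0],1]]'
python3 - <<'E'
from h import *
s=bot.get_state(); p=bot.snapshot("wrist"); W=wristW(p,s)
cv2.imwrite("pics/w2.png",p["image"][:,:,::-1]); np.save("W2.npy",W)
c=np.array([[.61+a*.057,.065+b*.081,.074] for a,b in((1,1),(1,-1),(-1,-1),(-1,1))]); print(proj(p,c,W).round(0).tolist())
E
```

```text
time: 6.05
tool_pos: [0.4477, -0.0256, 0.2494]
tool_rot: [[-0.0, 1.0, -0.002], [1.0, 0.0, 0.001], [0.001, -0.002, -1.0]]
force: [0.7, 0.5, -1.4]
gripper_width: 0.021
finger_force: 59.3
time: 6.47
tool_pos: [0.4482, 0.0605, 0.2493]
tool_rot: [[-0.004, 1.0, -0.002], [1.0, 0.004, -0.0], [-0.0, -0.002, -1.0]]
force: [-0.1, -0.8, -1.7]
gripper_width: 0.0215
finger_force: 59.3
[[572.0, 90.0], [540.0, 258.0], [428.0, 259.0], [446.0, 85.0]]
```

View pics/w2.png

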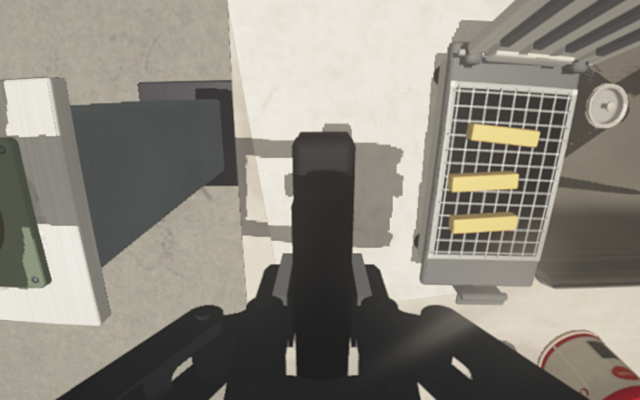

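The wrist view shows the scraper held upright and the three yellow sticks at (503,134), (484,182) and (485,223). The grid corners are near (450,86), (579,88), (541,257) and (432,257).

Run:
```python
from h import *
p=bot.snapshot("wrist"); W=np.load("W2.npy")
for n,uv,z in [("TL",(450,86),.074),("TR",(579,88),.074),("BR",(541,257),.074),("BL",(432,257),.074),("fBL",(421,282),.074),("fBR",(534,287),.074),
 ("s1r",(539,132),.088),("s1l",(471,126),.088),("s2r",(518,176),.088),("s2l",(453,180),.088),("s3r",(517,216),.088),("s3l",(454,220),.088),
 ("scr footTL",(294,140),.223),("scr TR",(354,140),.223)]: print(n,at(p,uv,z,W).round(4))
```

```text
TL [0.5566 0.1457 0.074 ]
TR [0.6734 0.148  0.074 ]
BR [ 0.6682 -0.0144  0.074 ]
BL [ 0.5563 -0.0137  0.074 ]
fBL [ 0.5482 -0.0414  0.074 ]
fBR [ 0.6679 -0.0486  0.074 ]
s1r [0.6335 0.11   0.088 ]
s1l [0.5729 0.1136 0.088 ]
s2r [0.6209 0.0712 0.088 ]
s2l [0.5626 0.067  0.088 ]
s3r [0.6264 0.034  0.088 ]
s3l [0.5678 0.0299 0.088 ]
scr footTL [0.4356 0.1175 0.223 ]
scr TR [0.4629 0.1176 0.223 ]
```

```bash
python3 -m crank '[[[0,0,0],[0.028,0.14,0],1],[[0,0,0],[0.028,0.28,0],1],[[0,0,0],[0.028,0.42,0],1],[[0,0,0],[0.028,0.56,0],1],[[0,0,0],[0.028,0.66,0],1],[[0,0,0],[0.028,0.707,0],1],[[0,0,0],[0.028,0.707,0.1],1],[[0,0,0],[0.028,0.707,0.2],1],[[0,0,0],[0.028,0.707,0.3],1],[[0,0,0],[0.028,0.707,0.36],1],[[0,0,0],[0.028,0.707,0.38],1],[[0,0,0],[0.028,0.707,0.38],1]]'; python3 -m crank '[[[0,0,0],[0,0,0],1],[[0,0,0],[0,0,0.01],1],[[0,0,0],[0,0,0.015],1],[[0,0,0],[0,0,0.02],1],[[0,0,0],[0,0,0.02],1]]'
```

```text
time: 7.57
tool_pos: [0.6595, 0.0664, 0.133]
tool_rot: [[0.001, 1.0, -0.006], [1.0, -0.001, -0.0], [-0.0, -0.006, -1.0]]
force: [-0.8, 0.1, -1.9]
gripper_width: 0.0212
finger_force: 59.6
time: 7.98
tool_pos: [0.6618, 0.0681, 0.1312]
tool_rot: [[-0.001, 1.0, 0.001], [1.0, 0.001, -0.0], [-0.0, 0.001, -1.0]]
force: [-0.4, -0.4, -2.1]
gripper_width: 0.0211
finger_force: 59.7
```

```bash
python3 -m crank '[[[0,0,0],[0,0,0.005],1],[[0,0,0],[0,0,0.01],1],[[0,0,0],[0,0,0.01],1]]'|egrep 'pos|force';  python3 -m crank '[[[0,0,0],[0,0,0.003],1],[[0,0,0],[0,0,0.006],1],[[0,0,0],[0,0,0.006],1]]'|egrep 'pos|force'
```

```text
tool_pos: [0.6611, 0.0682, 0.1271]
force: [-0.4, -0.5, -1.6]
finger_force: 59.7
tool_pos: [0.6615, 0.0681, 0.1256]
force: [-0.5, 0.4, -2.2]
finger_force: 59.8
```

```bash
python3 -m crank '[[[0,0,0],[0,0,0.003],1],[[0,0,0],[0,0,0.005],1],[[0,0,0],[0,0,0.005],1]]'|egrep 'pos|force';  python3 -m crank '[[[0,0,0],[0,0,0.003],1],[[0,0,0],[0,0,0.005],1],[[0,0,0],[0,0,0.005],1]]'|egrep 'pos|force'
```

```text
tool_pos: [0.6617, 0.0681, 0.1254]
force: [-1.9, 0.4, 4.2]
finger_force: 60.3
tool_pos: [0.6618, 0.0681, 0.1253]
force: [-4.7, 0.0, 9.8]
finger_force: 61.0
```

```bash
python3 -m crank '[[[0,0,0],[0,-0.02,-0.002],1],[[0,0,0],[0,-0.045,-0.002],1],[[0,0,0],[0,-0.07,-0.002],1],[[0,0,0],[0,-0.095,-0.002],1],[[0,0,0],[0,-0.12,-0.002],1],[[0,0,0],[0,-0.145,-0.002],1],[[0,0,0],[0,-0.17,-0.002],1],[[0,0,0],[0,-0.195,-0.002],1],[[0,0,0],[0,-0.21,-0.002],1],[[0,0,0],[0,-0.21,-0.002],1]]'
python3 - <<'E'
from h import *
p=bot.snapshot("scene"); a=cv2.resize(p["image"][60:370,160:470,::-1],None,fx=1.9,fy=1.9,interpolation=cv2.INTER_CUBIC); cv2.imwrite("pics/s2.png",a)
E
```

```text
time: 9.82
tool_pos: [0.5996, 0.0679, 0.1254]
tool_rot: [[-0.001, 1.0, 0.006], [1.0, 0.001, -0.0], [-0.0, 0.006, -1.0]]
force: [2.9, -0.4, 8.5]
gripper_width: 0.0212
finger_force: 61.2
```

View pics/s2.png

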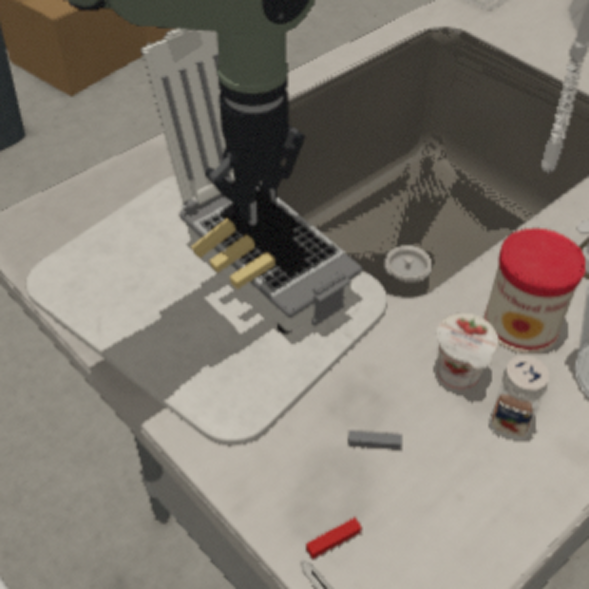

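The sticks are moving together ahead of the scraper and hang over the front edge at crop pixels (215,237), (233,252) and (252,270). I'll finish the stroke.

```bash
python3 -m crank '[[[0,0,0],[0,-0.025,0],1],[[0,0,0],[0,-0.05,0],1],[[0,0,0],[0,-0.075,0],1],[[0,0,0],[0,-0.1,0],1],[[0,0,0],[0,-0.125,-0.002],1],[[0,0,0],[0,-0.15,-0.004],1],[[0,0,0],[0,-0.175,-0.006],1],[[0,0,0],[0,-0.2,-0.008],1],[[0,0,0],[0,-0.22,-0.01],1],[[0,0,0],[0,-0.24,-0.01],1],[[0,0,0],[0,-0.25,-0.01],1],[[0,0,0],[0,-0.25,-0.01],1]]'
python3 - <<'E'
from h import *
p=bot.snapshot("scene"); a=cv2.resize(p["image"][60:370,160:470,::-1],None,fx=1.9,fy=1.9,interpolation=cv2.INTER_CUBIC); cv2.imwrite("pics/s3.png",a)
for r in bot.trace("stick_a",p)[:6]: print(r["p"],r["bbox"])
E
```

```text
time: 10.87
tool_pos: [0.5213, 0.0681, 0.1248]
tool_rot: [[-0.001, 1.0, -0.004], [1.0, 0.001, 0.0], [0.0, -0.004, -1.0]]
force: [-0.9, 0.3, -1.1]
gripper_width: 0.0212
finger_force: 59.7
0.81 [319.8, 334.9, 351.0, 352.8]
0.77 [344.0, 285.9, 374.1, 294.5]
0.62 [242.0, 203.3, 267.8, 221.4]
0.54 [254.1, 211.0, 277.7, 230.2]
0.47 [273.6, 214.5, 292.3, 226.1]
```

View pics/s3.png

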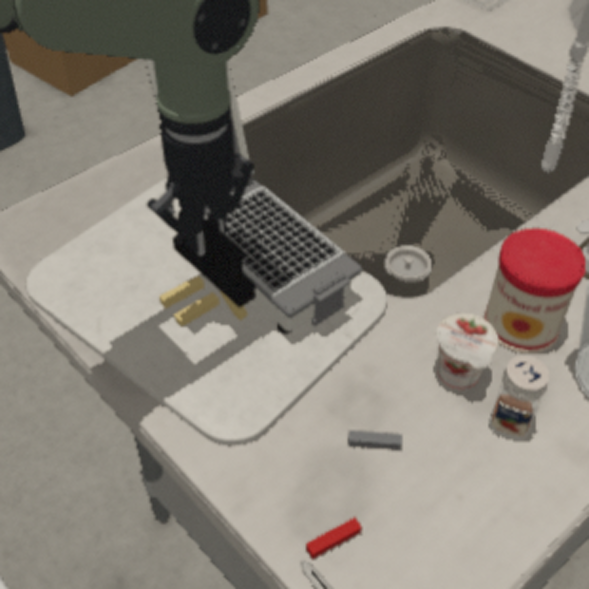

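All three sticks lie on the board in front of the dicer at crop pixels (181,291), (196,309) and (237,312), and the grid is clear. I'll put the scraper back where it stood.

```bash
python3 -m crank '[[[0,0,0],[0,0,-0.08],1],[[0,0,0],[0,0,-0.2],1],[[0,0,0],[-0.1,0,-0.27],1],[[0,0,0],[-0.22,0,-0.27],1],[[0,0,0],[-0.35,0,-0.27],1],[[0,0,0],[-0.48,0.03,-0.27],1],[[0,0,0],[-0.61,0.06,-0.27],1],[[0,0,0],[-0.74,0.083,-0.27],1],[[0,0,0],[-0.87,0.083,-0.27],1],[[0,0,0],[-1,0.083,-0.27],1],[[0,0,0],[-1,0.083,-0.27],1]]' >/dev/null; python3 -m crank '[[[0,0,0],[-0.12,0,0],1],[[0,0,0],[-0.24,0,0],1],[[0,0,0],[-0.32,0,0],1],[[0,0,0],[-0.32,0,0.1],1],[[0,0,0],[-0.32,0,0.22],1],[[0,0,0],[-0.32,0,0.34],1],[[0,0,0],[-0.32,0,0.42],1],[[0,0,0],[-0.32,0,0.46],1],[[0,0,0],[-0.32,0,0.48],1],[[0,0,0],[-0.32,0,0.48],1]]'; python3 -m crank '[[[0,0,0],[0,0,0],1]]'|egrep 'pos|force'
```

```text
time: 12.72
tool_pos: [0.5483, -0.3275, 0.0618]
tool_rot: [[-0.001, 1.0, -0.002], [1.0, 0.001, 0.002], [0.002, -0.002, -1.0]]
force: [0.5, -0.2, -1.1]
gripper_width: 0.0214
finger_force: 59.5
tool_pos: [0.5499, -0.3288, 0.0646]
force: [0.3, 1.1, -0.8]
finger_force: 59.5
```

```bash
python3 -m crank '[[[0,0,0],[0,0,0.01],1],[[0,0,0],[0,0,0.02],1],[[0,0,0],[0,0,0.03],1],[[0,0,0],[0,0,0.036],1],[[0,0,0],[0,0,0.036],1]]'|egrep 'pos|force'; python3 -m crank '[[[0,0,0],[0,0,0.004],1],[[0,0,0],[0,0,0.004],1]]'|egrep 'pos|force'
```

```text
tool_pos: [0.5484, -0.3279, 0.0521]
force: [-0.8, -0.6, -2.2]
finger_force: 59.6
tool_pos: [0.5489, -0.3281, 0.0514]
force: [0.1, 0.3, -1.1]
finger_force: 59.7
```

```bash
python3 -m crank '[[[0,0,0],[0,0,0.003],1],[[0,0,0],[0,0,0.004],1],[[0,0,0],[0,0,0.004],1]]'|egrep 'pos|force'
```

```text
tool_pos: [0.549, -0.3282, 0.0514]
force: [-1.1, 2.0, 5.0]
finger_force: 60.4
```

Contact felt. Next: release and lift.

```bash
python3 -m crank '[[[0,0,0],[0,0,-0.002],0.7],[[0,0,0],[0,0,-0.002],0.4],[[0,0,0],[0,0,-0.002],0],[[0,0,0],[0,0,-0.002],0],[[0,0,0],[0,0,-0.002],0],[[0,0,0],[0,0,-0.1],0],[[0,0,0],[0,0,-0.2],0],[[0,0,0],[0,0,-0.35],0],[[0,0,0],[0,0,-0.48],0],[[0,0,0],[0,0,-0.6],0],[[0,0,0],[0,0,-0.7],0],[[0,0,0],[0,0,-0.7],0]]'
python3 - <<'E'
from h import *
p=bot.snapshot("top"); 
for t in ["scraper","stick_a","deli_pot","spice_jar"]:
  for r in bot.trace(t,p)[:5]: print(t,r["p"],r["bbox"])
s=bot.get_state(); print(np.round(s["joint_positions"],1))
E
```

```text
time: 14.63
tool_pos: [0.5522, -0.3308, 0.2698]
tool_rot: [[-0.001, 1.0, 0.013], [1.0, 0.001, -0.01], [-0.01, 0.013, -1.0]]
force: [0.2, -1.4, 1.2]
gripper_width: 0.0854
finger_force: 0.0
stick_a 0.65 [288.3, 207.6, 295.2, 227.0]
stick_a 0.55 [280.0, 206.4, 280.7, 227.1]
deli_pot 0.81 [378.5, 130.9, 406.1, 158.7]
spice_jar 0.81 [408.6, 135.4, 437.8, 164.9]
spice_jar 0.68 [416.2, 189.0, 455.6, 204.3]
[-38.6  18.9  77.4  -0.   84.  -38.7]
```

```bash
python3 -m crank '[[[0,0,0],[0.1,0.1,-0.1],1],[[0,0,0],[0.2,0.21,-0.2],1],[[0,0,0],[0.33,0.21,-0.27],1],[[0,0,0],[0.46,0.21,-0.27],1],[[0,0,0],[0.6,0.21,-0.27],1],[[0,0,0],[0.73,0.21,-0.27],1],[[0,0,0],[0.86,0.21,-0.27],1],[[0,0,0],[1,0.21,-0.27],1],[[0,0,0],[1,0.21,-0.27],1],[[0,0,0],[1,0.21,-0.27],1]]'
python3 - <<'E'
from h import *
p=bot.snapshot("top"); 
for r in bot.trace("scraper",p)[:5]: print(r["p"],r["bbox"])
E
```

```text
time: 15.72
tool_pos: [0.6106, -0.0243, 0.3389]
tool_rot: [[-0.006, 1.0, -0.004], [1.0, 0.006, 0.001], [0.001, -0.004, -1.0]]
force: [-0.8, -0.7, 0.6]
gripper_width: -0.0003
finger_force: 0.0
0.56 [412.1, 186.6, 466.1, 204.7]
```

```bash
python3 -m crank '[[[0,0,0],[0.12,0,0],1],[[0,0,0],[0.25,0,0],1],[[0,0,0],[0.38,0,0],1],[[0,0,0],[0.5,0,0],1],[[0,0,0],[0.62,0,0],1],[[0,0,0],[0.75,0,0],1],[[0,0,0],[0.88,0,0],1],[[0,0,0],[1,0,0],1],[[0,0,0],[1,0,0],1],[[0,0,0],[1,0,0],1]]'; python3 -m crank '[[[0,0,0],[0.08,0,0],1],[[0,0,0],[0.08,0,0.1],1],[[0,0,0],[0.08,0,0.2],1],[[0,0,0],[0.08,0,0.23],1],[[0,0,0],[0.08,0,0.23],1],[[0,0,0],[0.08,0,0.23],1]]';python3 -m crank '[[[0,0,0],[0,0,0],1]]'
python3 - <<'E'
from h import *
p=bot.snapshot("scene"); a=cv2.resize(p["image"][20:330,160:470,::-1],None,fx=1.9,fy=1.9,interpolation=cv2.INTER_CUBIC); cv2.imwrite("pics/s4.png",a)
E
```

```text
time: 16.65
tool_pos: [0.6116, 0.2717, 0.3394]
tool_rot: [[-0.002, 1.0, -0.002], [1.0, 0.002, -0.002], [-0.002, -0.002, -1.0]]
force: [0.3, 0.1, -0.6]
gripper_width: 0.0003
finger_force: 0.0
time: 17.15
tool_pos: [0.6117, 0.294, 0.2716]
tool_rot: [[0.002, 1.0, -0.001], [1.0, -0.002, -0.001], [-0.001, -0.001, -1.0]]
force: [0.2, 1.1, -0.2]
gripper_width: 0.0
finger_force: 0.0
time: 17.23
tool_pos: [0.6126, 0.295, 0.2742]
tool_rot: [[0.001, 1.0, 0.003], [1.0, -0.001, 0.001], [0.001, 0.003, -1.0]]
force: [0.5, 0.4, 0.2]
gripper_width: 0.0001
finger_force: 0.0
```

View pics/s4.png

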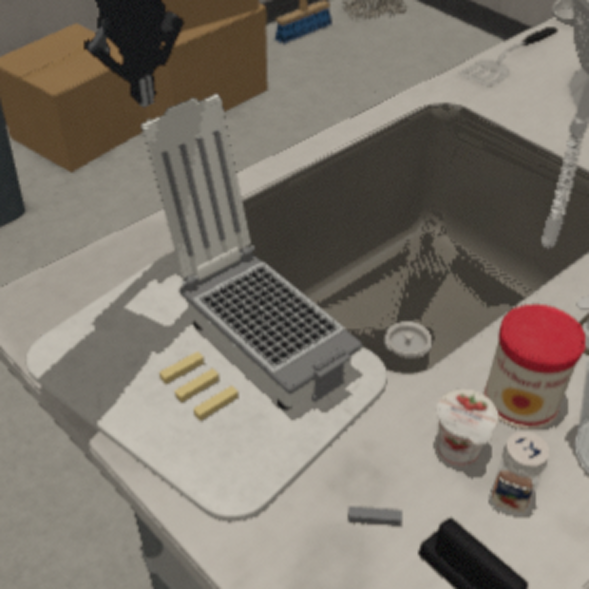

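The scene view shows an empty grid and the three sticks flat on the board at (182,367), (197,384) and (215,401). The scraper is standing on the table at (470,560), pot and jar are upright, and the closed fingers are behind the open lid.

```bash
python3 -m crank '[[[0,0,0],[-0.05,0,0],1],[[0,0,0],[-0.1,0,0],1],[[0,0,0],[-0.14,0,0],1],[[0,0,0],[-0.18,0,0],1],[[0,0,0],[-0.22,0,0],1],[[0,0,0],[-0.26,0,0],1],[[0,0,0],[-0.3,0,0],1],[[0,0,0],[-0.33,0,0],1],[[0,0,0],[-0.36,0,0],1],[[0,0,0],[-0.36,0,0],1]]'
python3 - <<'E'
from h import *
p=bot.snapshot("scene")
for r in bot.trace("dicer_lid",p)[:2]: print(r["p"],r["bbox"])
E
```

```text
time: 18.12
tool_pos: [0.6113, 0.1859, 0.2719]
tool_rot: [[0.001, 1.0, -0.0], [1.0, -0.001, -0.001], [-0.001, -0.0, -1.0]]
force: [0.4, 0.0, 0.4]
gripper_width: 0.0
finger_force: 0.0
0.94 [250.5, 76.1, 291.7, 170.5]
```

```bash
python3 -m crank '[[[0,0,0],[-0.04,-0.005,0],1],[[0,0,0],[-0.082,-0.009,0],1],[[0,0,0],[-0.163,-0.012,0],1]]' >/dev/null 2>&1 & sleep 0; kill %1 2>/dev/null; echo
```

```text
(no output)
```

I typed that row wrongly, with the height value in the y slot. I'll check whether any of it ran.

```bash
python3 -c "
from h import *
s=bot.get_state(); print(s['time'],s['tool_pos'],s['force'])
p=bot.snapshot('scene')
for r in bot.trace('dicer_lid',p)[:2]: print(r['p'],r['bbox'])"
```

```text
18.2167 [0.61118693 0.18758925 0.27178249] [ 0.01652182 -0.66343678 -0.76971576]
0.67 [251.5, 76.7, 293.1, 167.5]
0.66 [174.2, 155.0, 368.7, 295.3]
```

Nothing moved. Here is the arc with the correct columns.

```bash
python3 -m crank '[[[0,0,0],[-0.04,0,-0.005],1],[[0,0,0],[-0.082,0,-0.009],1],[[0,0,0],[-0.125,0,-0.012],1],[[0,0,0],[-0.163,0,-0.012],1],[[0,0,0],[-0.2,0,-0.002],1],[[0,0,0],[-0.24,0,0.013],1],[[0,0,0],[-0.28,0,0.028],1],[[0,0,0],[-0.317,0,0.043],1],[[0,0,0],[-0.352,0,0.065],1],[[0,0,0],[-0.386,0,0.09],1],[[0,0,0],[-0.42,0,0.115],1],[[0,0,0],[-0.45,0,0.14],1]]'
python3 - <<'E'
from h import *
p=bot.snapshot("scene")
for r in bot.trace("dicer_lid",p)[:2]: print(r["p"],r["bbox"])
E
```

```text
time: 19.32
tool_pos: [0.611, 0.0518, 0.2289]
tool_rot: [[-0.001, 1.0, -0.001], [1.0, 0.001, -0.0], [-0.0, -0.001, -1.0]]
force: [-0.5, 1.0, 0.7]
gripper_width: 0.0
finger_force: 0.6
0.78 [263.0, 126.2, 330.4, 169.3]
```

```bash
python3 -m crank '[[[0,0,0],[-0.033,0,0.031],1],[[0,0,0],[-0.063,0,0.062],1],[[0,0,0],[-0.086,0,0.095],1],[[0,0,0],[-0.108,0,0.127],1],[[0,0,0],[-0.135,0,0.175],1],[[0,0,0],[-0.156,0,0.223],1],[[0,0,0],[-0.175,0,0.276],1],[[0,0,0],[-0.19,0,0.33],1],[[0,0,0],[-0.196,0,0.36],1],[[0,0,0],[-0.198,0,0.37],1],[[0,0,0],[-0.198,0,0.37],1]]'
```

```text
time: 20.33
tool_pos: [0.6104, -0.0066, 0.1176]
tool_rot: [[-0.001, 1.0, -0.003], [1.0, 0.001, 0.0], [0.0, -0.003, -1.0]]
force: [-0.7, 0.6, 1.0]
gripper_width: -0.0001
finger_force: 0.2
```

```bash
python3 -m crank '[[[0,0,0],[-0.02,0,0],1],[[0,0,0],[-0.025,0,0.01],1],[[0,0,0],[-0.025,0,0.02],1],[[0,0,0],[-0.025,0,0.03],1],[[0,0,0],[-0.025,0,0.03],1]]'|egrep 'pos|force'; python3 -m crank '[[[0,0,0],[0,0,0.01],1],[[0,0,0],[0,0,0.02],1],[[0,0,0],[0,0,0.02],1]]'|egrep 'pos|force'
```

```text
tool_pos: [0.6116, -0.014, 0.1099]
force: [0.4, -1.3, 1.6]
finger_force: 0.5
tool_pos: [0.6121, -0.014, 0.1075]
force: [-6.2, -0.3, 17.7]
finger_force: 8.2
```

```bash
python3 -m crank '[[[0,0,0],[0,0,0.005],1],[[0,0,0],[0,0,0.01],1],[[0,0,0],[0,0,0.01],1]]'|egrep 'pos|force'
```

```text
tool_pos: [0.6122, -0.0141, 0.1072]
force: [-12.2, 1.1, 28.3]
finger_force: 14.2
```

Run:
```python
from h import *
p=bot.snapshot("scene"); q=bot.snapshot("top")
a=cv2.resize(p["image"][140:250,230:370,::-1],None,fx=5.5,fy=5.5,interpolation=cv2.INTER_CUBIC); cv2.imwrite("pics/s5.png",a[:600,:780])
print(bot.get_state()["force"])
for r in bot.trace("dicer_lid",p)[:1]+bot.trace("dicer_catch",p)[:1]: print(r["p"],r["bbox"])
for th in (0,.035,.07,.1):
  c=[[.612+s*.054,.1705-.212*np.cos(th)+.005*np.sin(th),.084+.212*np.sin(th)+.005*np.cos(th)] for s in(1,-1)]; print(th,((proj(p,c)-[230,140])*5.5).round(0).tolist())
```

```text
[-10.77428705   1.28498207  28.54163745]
0.59 [264.1, 149.1, 345.5, 216.7]
0.63 [254.1, 149.8, 351.3, 233.2]
0 [[646.0, 294.0], [456.0, 420.0]]
0.035 [[647.0, 281.0], [455.0, 407.0]]
0.07 [[647.0, 268.0], [454.0, 394.0]]
0.1 [[647.0, 256.0], [453.0, 382.0]]
```

View pics/s5.png

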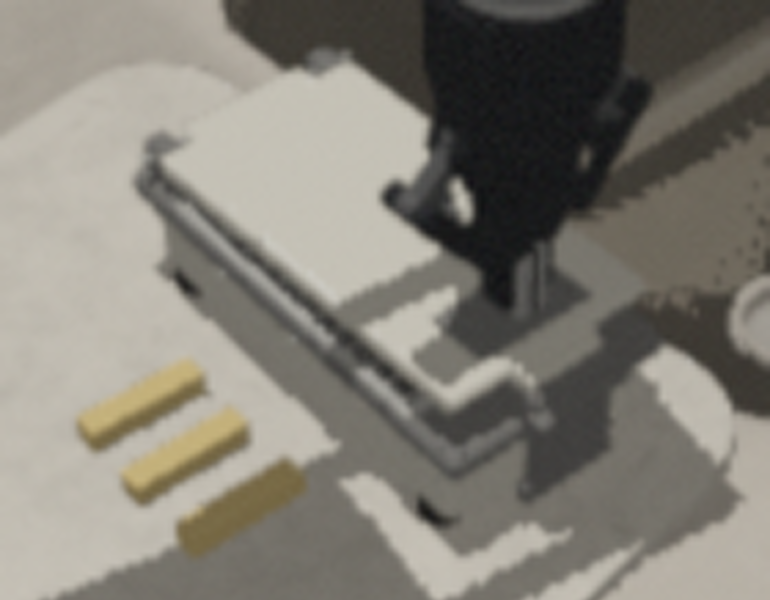

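The lid is still slightly ajar: its near corner is at crop (450,400), about 0.06 rad, resting on the catch. The fingers are on the pad. I'll press a little harder in small steps.

```bash
python3 -m crank '[[[0,0,0],[0,0,0.003],1],[[0,0,0],[0,0,0.003],1],[[0,0,0],[0,0,0.003],1]]'|egrep 'pos|force|time'; python3 -c "
from h import *
s=bot.get_state(); print(np.round(s['tau'],1),s['ft_torque'],s['tool_pos'],s['tool_rot'][2])"
```

```text
time: 21.7
tool_pos: [0.6122, -0.0143, 0.1026]
force: [-0.4, -1.5, 4.1]
finger_force: 2.1
[  1.  -42.4 -24.8   0.5  -0.   -0. ] [-0.2695973   0.07918867  0.02157038] [ 0.61223364 -0.01428574  0.10255219] [-0.00148229  0.0028028  -0.99999497]
```

It passed the catch: the force dropped and the lid moved down. Next I'll seat it fully.

```bash
python3 -m crank '[[[0,0,0],[0,0,0.005],1],[[0,0,0],[0,0,0.01],1],[[0,0,0],[0,0,0.01],1]]'|egrep 'pos|force'; python3 -m crank '[[[0,0,0],[0,0,0.005],1],[[0,0,0],[0,0,0.01],1],[[0,0,0],[0,0,0.01],1]]'|egrep 'pos|force'
```

```text
tool_pos: [0.6117, -0.0139, 0.0971]
force: [0.3, -1.2, 2.8]
finger_force: 1.3
tool_pos: [0.6119, -0.0139, 0.0967]
force: [-5.9, 0.3, 15.1]
finger_force: 7.8
```

```bash
python3 -m crank '[[[0,0,0],[0,0,0.006],1],[[0,0,0],[0,0,0.006],1],[[0,0,0],[0,0,0.006],1],[[0,0,0],[0,0,0],1],[[0,0,0],[0,0,-0.03],1],[[0,0,0],[0,0,-0.1],1],[[0,0,0],[0,0,-0.22],1],[[0,0,0],[0,0,-0.35],1],[[0,0,0],[-0.13,0,-0.45],1],[[0,0,0],[-0.26,0,-0.5],1],[[0,0,0],[-0.4,0,-0.5],1],[[0,0,0],[-0.5,0,-0.5],1]]';  python3 -m crank '[[[0,0,0],[-0.1,-0.1,0],1],[[0,0,0],[-0.2,-0.2,0],1],[[0,0,0],[-0.3,-0.3,0],1],[[0,0,0],[-0.3,-0.4,0],1],[[0,0,0],[-0.3,-0.4,0],1]]'|grep pos
python3 - <<'E'
from h import *
p=bot.snapshot("scene"); q=bot.snapshot("top")
a=cv2.resize(p["image"][120:370,170:470,::-1],None,fx=2.4,fy=2.4,interpolation=cv2.INTER_CUBIC); cv2.imwrite("pics/s6.png",a)
for th in (0,.07):
  c=[[.612+s*.054,.1705-.212*np.cos(th)+.005*np.sin(th),.084+.212*np.sin(th)+.005*np.cos(th)] for s in(1,-1)]; print(th,((proj(p,c)-[170,120])*2.4).round(0).tolist())
for t in["deli_pot","spice_jar","scraper","stick_a"]:
  for r in bot.trace(t,q)[:3]: print(t,r["p"],r["bbox"])
E
```

```text
time: 23.2
tool_pos: [0.6123, -0.1655, 0.246]
tool_rot: [[-0.002, 1.0, 0.003], [1.0, 0.002, -0.001], [-0.001, 0.003, -1.0]]
force: [0.1, 0.1, 0.4]
gripper_width: 0.0001
finger_force: 0.0
tool_pos: [0.4857, -0.2542, 0.2414]
0 [[426.0, 176.0], [343.0, 231.0]]
0.07 [[426.0, 165.0], [342.0, 220.0]]
deli_pot 0.59 [378.4, 132.5, 408.0, 158.2]
spice_jar 0.7 [412.1, 134.2, 439.0, 163.9]
spice_jar 0.64 [207.2, 141.8, 360.3, 272.0]
scraper 0.7 [413.5, 189.2, 432.7, 203.7]
stick_a 0.69 [304.2, 205.3, 311.0, 226.6]
stick_a 0.57 [281.1, 207.9, 281.3, 225.1]
stick_a 0.46 [383.8, 192.4, 400.2, 210.4]
```

View pics/s6.png

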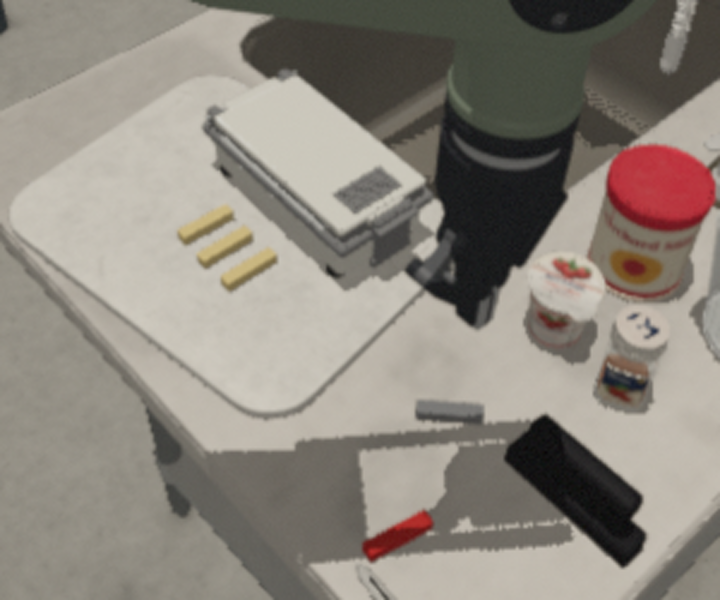

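The lid is flat and held by the catch: its near corner is at (343,235), where 0 rad predicts (343,231). The sticks are on the board, the scraper is standing on the table, and the pot and jar are upright. The robot touches nothing.

```bash
python3 -c "
from cell import bot
print(bot.job_done())"
```

```text
the job is handed in; nothing more can be done
None
```

I wiped all three potato sticks onto the board, pressed the lid down until the catch held it (it looks level in the last picture), stood the scraper back on the table, left the pot and jar upright, and handed the job in after about 23 s of the 69 s allowed.

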